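# Cap the rinsed bottle snugly and put it in the tilt-out bin

### The arm

A 6-joint arm with a two-finger parallel gripper is mounted at the origin on the work surface. World frame = base frame: x ahead of the robot, y to its left, z up, the work surface at z = 0. Lengths are in m, angles in degrees, forces in N, time in s.
With the tool pointing down it reaches from about 0.4 to 0.825 m from the base axis. Payload 7 kg.
Tool frame: the origin (TCP) lies midway between the tips of the shut fingers; the grasp point (between the pads) lies 19 mm behind it; z points along the fingers, x is the direction in which the jaws open and shut, and the axes are right-handed (so a half turn about z gives the same grasp; the last joint's range is limited). The gripper opens to 88 mm and grips with 3 to 60 N. Pads are 19 mm wide; open, the fingers measure 130 mm over their backs; the gripper's body (78 mm by 193 mm) begins 47 mm behind the grasp point.
Start: joints at [-58.379, 20.546, 0.682, 0, -70.136, -16.507], TCP at [0.176, -0.652, 0.207] pointing down, gripper open.
Joint ranges: [-176.03, 176.03], [-82.01, 121.73], [-58.28, 71.71], [-173.87, 95.51], [-174.79, -0.11], [-173.66, 173.66]. Speed limits (degrees/s): [136.94, 136.94, 172.46, 180, 180, 180].

### API

Orientations are given as [roll, pitch, yaw] about the fixed x, y, z axes, in that order (R = Rz(yaw) Ry(pitch) Rx(roll)).
In Python, from plant import * gives the robot as it stands. The module is installed in compiled form; this text tells all that it offers.
- The arm moves only by the shell command python3 -m pendant 'ROWS' [OPENING]. ROWS is JSON, a list that holds one entry, the list of rows, each a list of 6 numbers: the shift along the world's x, y, z in mm, then the turn, a rotation vector about the world's x, y, z in degrees. A call has 1 to 10 rows; each row is the pose to reach, as a shift and turn from the pose commanded when the call began; what a row does not reach only later rows make up. A row lasts 1/8 s, in which the tool goes at most 62.5 mm and 10.7 degrees, less where a joint would pass 70% of its speed; a pose out of reach is approached as far as the arm can. A call with a gripper value outside its range is refused whole. OPENING is the closure, from -1 (fully open) to 1 (shut), set as the call begins (- or left out, the last holds). The fingers move at their own pace and stop on an object; the grip force is fixed at half the most. Time passes only in rows, so rows that repeat a pose let the fingers close. It gives the time, the measured TCP pose, the force and the opening at its end, in the units of the state.
- get_obs(): the state, without advancing time (a new reading comes with each control period).
- snapshot(name): name is "side" or "top"; returns a dict with "pixels" (384x512x3 uint8, red, green, blue), "depth" (384x512 float32, m along the optical axis (not along the pixel's ray), 0 where there is no reading), "fx", "fy", "cx", "cy" (pixels), "pose" (4x4, takes a point from camera to world coordinates). Camera axes: x right, y down, z forward; pixel columns grow to the right and rows downward; lengths in m; the calibration is good to about 2 mm. A picture is of the moment at which its call begins.
- close_job(): hands the job in, once; it reports no verdict.
The state is a dict: "clock": time; "joint_pos": joint angles; "qvel": joint speeds; "tau": joint torques, N m; "tool_pos": TCP position; "orientation": TCP orientation; "force": force on the tool from outside, world axes, zero at the start; "moment": the same for the moment, N m; "opening": finger opening in m.
Only numpy, scipy, OpenCV 4.12 (cv2) and the standard library are available. Lean on these libraries where they do the work, as an engineer would, in place of code of your own. Each camera call takes 0.05 s, during which the arm holds its last target. There are 200 camera calls.

### The job

While the green glass bottle stands in its draining stand, screw its blue cap down clockwise until the torque rises and it is snug, without overtightening it. Then lift the bottle out and set it down gently, upright, on the floor of the open tilt-out bin. Leave the dish, the lunch box and the drinking glass where they are.

Things in the scene. Friction and masses are not known exactly. Their poses are not given: they have to be found in the camera images.
- bottle: Square green glass bottle, about 0.45 kg, upright in the stand. Sides 70 mm wide and 108 mm tall, then a shoulder narrowing to a neck 40 mm across at 126 mm. On it a round ribbed blue cap, 48 mm across, 24 mm tall, its top now 167 to 170 mm up; it closes clockwise seen from above, sinking 1.6 mm per rad, with 1.0 to 2.6 rad to go to its seal. Origin: centre of the underside; z up.
- seal_ring (a point): Rubber ring hidden under the cap, on the bottle's axis 142 mm above its underside; axes as the bottle's. Squeezed, it sinks 1.6 mm per rad of cap turn. Cap torque: about 0.1 N m running down; on the ring it jumps to 0.4 to 0.5 N m, then climbs about 2 N m per rad. Snug: 0.65 to 0.9 N m (0.1 to 0.25 rad into the ring; friction keeps it there). Above 1.2 N m (0.42 rad): overtightened.
- stand: Fixed grey plastic draining stand on the worktop: 130 mm square foot, 95 mm square upright pocket 45 mm high, open at the top, inside 75 mm square with its floor 10 mm above the worktop. It keeps the bottle from turning (about 0.07 rad of play). Origin: centre of its underside, z up.
- bin: Fixed glossy white tilt-out bin, leaning open; pan open from above. Origin: underside of the middle of its pan; z up. On its -x side the front panel leans outward from x = -75 mm at the floor to x = -140 mm at its top, 170 mm high. At x = +80 mm a wall 200 mm high bounds the pan, with the cabinet behind. Cheeks 120 mm high at y = -140 and +140 mm.
- bin_floor (a point): Middle of the bin's level pan floor, 20 mm above the worktop. The floor measures 160 mm along the bin's x and 280 mm along its y; axes as the bin's.
- dish: Small white ceramic dish, 100 mm across, 26 mm high, loose on the worktop; leave it alone. Origin: centre of its underside.
- lunch_box: Clear lunch box with a white lid, 166 x 116 x 63 mm, loose on the worktop; leave it alone. Origin: centre of its underside.
- tumbler: Drinking glass, 72 mm across, 90 mm high, loose on the worktop; leave it alone. Origin: centre of its underside.
Not all that is in view belongs to the job. Of the things that look like the bottle, the middle-sized one is meant.

How it is judged (in metres and radians):
On the way:
1. the cap is screwed down snug while the bottle stands in the stand (z of seal_ring in the frame of bottle below 0.141872 m and horizontal distance between bottle and stand below 0.012 m and z of bottle in the frame of stand below 0.025 m), for 0.2 s.
At the end, for the whole second after the job is handed in: The bottle stands upright (within 0.1 rad) and still on the pan floor of the tilt-out bin, let go, with its cap still snug: at least 0.08 rad into its seal (z of seal_ring in the frame of bottle below 0.141872 m and x of bottle in the frame of bin between -0.05 and 0.05 m and y of bottle in the frame of bin between -0.11 and 0.11 m and z of bottle in the frame of bin between 0.01 and 0.028 m and angle between bottle's own z axis and vertical below 0.1 rad and linear speed of bottle below 0.02 m/s); the robot touches nothing.
It fails at once if the cap is overtightened (more than 0.42 rad into its seal, above about 1.2 N m) (z of seal_ring in the frame of bottle below 0.141328 m).
It fails at once if the glass bottle is dropped or banged into the bin (contact above 40 N) (contact force between bottle and bin above 40 N).
It fails at once if the dish is disturbed (moved more than 20 mm) (distance of dish from where it was at the start of the episode above 0.02 m).
It fails at once if the lunch box is disturbed (moved more than 20 mm) (distance of lunch_box from where it was at the start of the episode above 0.02 m).
It fails at once if the drinking glass is disturbed (moved more than 20 mm) (distance of tumbler from where it was at the start of the episode above 0.02 m).
It also fails if it takes over 69 s, if anything falls off the work surface, if the arm or the gripper's body presses on something with over 40 N, if the wrist force passes 120 N, or if a joint passes its speed limit or range.

## Working session

There is one attempt and no reset: what is moved stays moved. The work goes in short steps, Python scripts to look and compute and a shell command to move; the robot and the scene stay as the last step left them, time stands still between calls to the robot, and variables do not carry over. Pictures are saved under pics/ and viewed, about 8 in all and at most 12, crops included, and the job is handed in when it is done.

```bash
mkdir -p pics
cat > h.py <<'E'
from plant import *
import numpy as np, cv2
def shot(n):
    s=snapshot(n); return s
def pts(s):
    d=s["depth"]; v,u=np.mgrid[0:384,0:512]
    P=np.stack([(u-s["cx"])/s["fx"]*d,(v-s["cy"])/s["fy"]*d,d,np.ones_like(d)],-1)@np.array(s["pose"]).T
    P=P[...,:3]; P[d==0]=np.nan; return P
E
python3 - <<'E'
from h import *
o=get_obs();print(o)
ims=[]
for n in("side","top"):
    s=shot(n);np.savez("pics/%s0.npz"%n,**s);print(n,s["fx"],s["cx"],s["cy"],np.round(s["pose"],3).tolist())
    cv2.imwrite(f"pics/{n}0.png",cv2.cvtColor(s["pixels"],cv2.COLOR_RGB2BGR))
E
```

```text
{'clock': 0.0, 'joint_pos': array([-5.83774656e+01,  2.05926728e+01,  6.32929704e-01, -1.98768354e-02,
       -7.01351376e+01, -1.65071994e+01]), 'qvel': array([ 0.08143064,  0.02204143, -0.02431914, -0.05780719,  0.00254907,
        0.00462055]), 'tau': array([ 7.59967352e-04, -5.82717168e+01,  2.93048912e+01,  6.99686229e+00,
        6.63730607e-03, -1.76099911e-04]), 'tool_pos': array([ 0.17584983, -0.65114691,  0.20560309]), 'orientation': array([-1.79990954e+02, -9.62796856e-02,  1.05108558e+02]), 'force': array([0.34596175, 1.57743883, 0.19536295]), 'moment': array([ 0.02689275,  0.04278932, -0.01897769]), 'opening': 0.08749399969311975}
side 413.42417557297097 254.40145000674826 189.72045659861675 [[-0.904, 0.278, -0.323, 0.902], [0.426, 0.614, -0.664, 0.593], [0.014, -0.738, -0.674, 0.769], [0.0, 0.0, 0.0, 1.0]]
top 460.55928729057365 254.83549711383574 196.87689257449716 [[0.117, -0.971, 0.21, 0.348], [-0.993, -0.113, 0.03, -0.078], [-0.006, -0.212, -0.977, 1.165], [0.0, 0.0, 0.0, 1.0]]
```

View pics/top0.png

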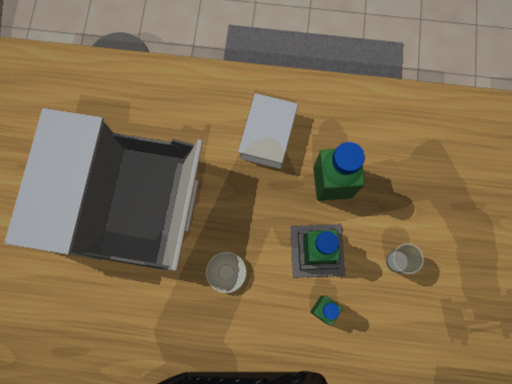

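View pics/side0.png

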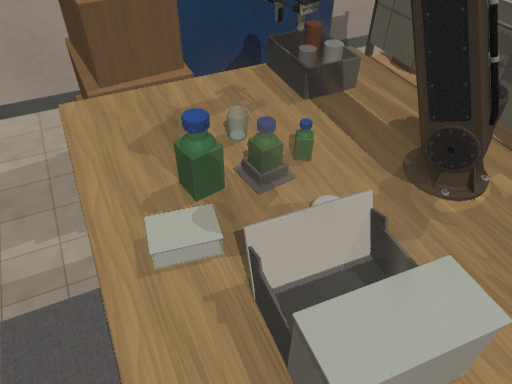

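Candidates: big bottle with cap at top (348,157) / side (196,121), bottle in the stand at top (327,242) / side (266,126), and small bottle at top (331,312) / side (305,125). I choose the middle-sized one in the stand. Also seen: the bin at top (130,200), the dish at (226,273), the lunch box at (268,130) and the glass at (405,260).

```bash
cat > m.py <<'E'
from h import *
for n in("top","side"):
    s=dict(np.load(f"pics/{n}0.npz"));P=pts(s);h=cv2.cvtColor(s["pixels"],cv2.COLOR_RGB2HSV)
    T=np.array(s["pose"])
    m=cv2.inRange(h,(105,90,60),(130,255,255))
    k,l,st,c=cv2.connectedComponentsWithStats(m)
    for i in range(1,k):
        if 60<st[i,4]<3000:
            q=P[l==i];z=np.nanpercentile(q[:,2],95);t=q[q[:,2]>z-.006]
            (cx,cy),r=cv2.minEnclosingCircle(t[:,:2].astype(np.float32))
            print(n,"cap",st[i],c[i].round(),"top z",z.round(3),"mean",np.nanmean(t,0).round(4),"circ",np.round([cx,cy,r],4))
    def plane(name,box,z0,z1):
        u0,v0,u1,v1=box;q=P[v0:v1,u0:u1].reshape(-1,3);q=q[(q[:,2]>z0)&(q[:,2]<z1)]
        if len(q)<20:print(n,name,"few");return
        (c,w,a)=cv2.minAreaRect(q[:,:2].astype(np.float32)); print(n,name,len(q),"rect",np.round(c,3),np.round(w,3),round(a,1),"z",np.median(q[:,2]).round(3))
    if n=="top":
        plane("shoulder/body",(295,225,345,275),.09,.13)
        plane("standrim",(285,220,350,282),.035,.052)
        plane("standfoot",(285,220,350,282),.005,.03)
        plane("pan",(85,135,180,265),.012,.03)
        plane("dish",(200,245,250,300),.008,.05)
        plane("panelrim",(150,130,210,275),.15,.19)
        plane("backtop",(0,100,130,260),.19,.6)
        plane("glass",(380,235,430,280),.03,.12)
        plane("glass",(380,235,430,280),.01,.2)
        plane("big",(310,135,370,205),.06,.4)
        plane("lunch",(235,90,300,172),.05,.08)
        plane("small",(310,295,345,326),.03,.2)
    else:
        plane("body",(245,130,290,185),.06,.12); plane("foot",(230,155,300,190),.005,.03)
s=dict(np.load("pics/top0.npz"))["pixels"][200:335,270:440]
t=dict(np.load("pics/side0.npz"))["pixels"][95:230,200:370]
cv2.imwrite("pics/crop1.png",cv2.cvtColor(cv2.resize(np.vstack([s,t]),None,fx=2.2,fy=2.2,interpolation=2),cv2.COLOR_RGB2BGR))
E
python3 m.py
```

```text
top cap [333 142  32  30 751] [348. 157.] top z 0.232 mean [ 0.6595 -0.2365  0.2298] circ [ 0.6599 -0.2368  0.0324]
top cap [316 232  23  22 396] [327. 243.] top z 0.182 mean [ 0.479  -0.2123  0.1794] circ [ 0.4788 -0.213   0.0242]
top cap [323 303  16  16 197] [331. 311.] top z 0.126 mean [ 0.3375 -0.2412  0.1231] circ [ 0.3369 -0.2411  0.0172]
top shoulder/body 477 rect [ 0.48  -0.212] [0.07  0.071] 8.5 z 0.119
top standrim 418 rect [ 0.48  -0.212] [0.095 0.095] 9.0 z 0.045
top standfoot 885 rect [ 0.482 -0.212] [0.14  0.153] 7.1 z 0.007
top pan 6927 rect [0.536 0.25 ] [0.186 0.292] 87.1 z 0.02
top dish 1065 rect [0.398 0.007] [0.097 0.096] 6.4 z 0.017
top panelrim 947 rect [0.538 0.104] [0.302 0.069] 8.3 z 0.168
top backtop 9078 rect [0.547 0.389] [0.142 0.311] 87.5 z 0.2
top glass 587 rect [ 0.476 -0.413] [0.069 0.07 ] 7.5 z 0.072
top glass 707 rect [ 0.476 -0.413] [0.069 0.07 ] 7.5 z 0.065
top big 2217 rect [ 0.661 -0.237] [0.096 0.095] 11.3 z 0.16
top lunch 2826 rect [ 0.769 -0.055] [0.116 0.169] 82.0 z 0.063
top small 556 rect [ 0.338 -0.241] [0.05 0.05] 61.3 z 0.086
side cap [317   0  16  23 257] [325.   9.] top z 0.051 mean [-0.3973 -1.2783  0.0507] circ [-0.4007 -1.2806  0.0405]
side cap [182 108  27  25 571] [195. 120.] top z 0.232 mean [ 0.6617 -0.2332  0.2307] circ [ 0.6599 -0.2359  0.0333]
side cap [300 119  12  11 107] [306. 124.] top z 0.126 mean [ 0.3395 -0.2395  0.1235] circ [ 0.341  -0.2406  0.018 ]
side body 669 rect [ 0.48  -0.213] [0.072 0.075] 8.9 z 0.094
side foot 677 rect [ 0.478 -0.211] [0.146 0.205] 65.5 z 0.009
```

View pics/crop1.png

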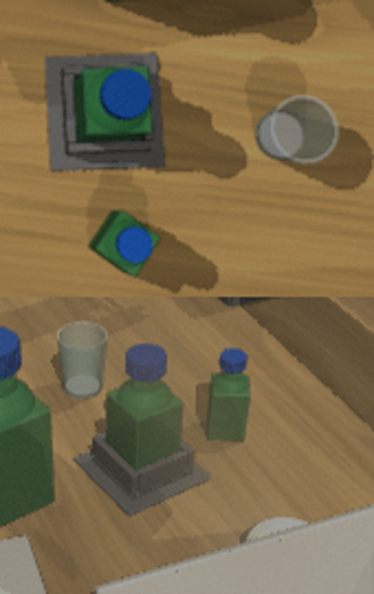

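The crop confirms it: a square bottle about 70 mm wide, in the grey stand, cap top z≈0.179 (expected 0.177–0.180). The bottle axis is at (0.480, -0.2125) and the cap circle agrees. First move: go above the cap while turning counter-clockwise, so there is range left to turn clockwise.

```bash
python3 -m pendant '[[[30,44,53,0,0,10],[61,88,53,0,0,20],[91,132,53,0,0,30],[122,176,53,0,0,40],[152,220,53,0,0,50],[182,264,53,0,0,60],[213,308,53,0,0,70],[243,352,53,0,0,80],[274,396,53,0,0,80],[304,439,53,0,0,80]]]' -1; python3 -m pendant '[[[0,0,0,0,0,10],[0,0,0,0,0,20],[0,0,0,0,0,30],[0,0,0,0,0,40],[0,0,0,0,0,50],[0,0,0,0,0,60],[0,0,0,0,0,70],[0,0,0,0,0,80],[0,0,0,0,0,85],[0,0,0,0,0,85]]]' -1; python3 -c "
from h import *
o=get_obs();print(o['joint_pos'].round(1),o['tool_pos'],o['orientation'],o['force'],o['moment'])
for n in('top','side'):
    s=dict(np.load(f'pics/{n}0.npz'));P=pts(s)
    for lo,hi in((.015,.025),(.06,.08),(.1,.118),(.16,.175)):
        q=P[100:290,80:215] if n=='top' else P[190:384,240:512]
        q=q.reshape(-1,3);q=q[(q[:,2]>lo)&(q[:,2]<hi)&(q[:,1]>.03)&(q[:,0]>.35)]
        a=np.deg2rad(3); 
        print(n,lo,len(q),'x',np.percentile(q[:,0],[1,50,99]).round(3),'y',np.percentile(q[:,1],[1,5,25,50,75,95,99]).round(3))
"
```

```text
clock: 1.35
tool_pos: [0.4806, -0.2109, 0.2595]
orientation: [180.0, -0.0, -174.9]
force: [0.7, -0.2, 0.9]
opening: 0.0872
clock: 2.6
tool_pos: [0.4797, -0.2126, 0.2593]
orientation: [180.0, 0.0, -89.9]
force: [-0.4, 0.5, -0.3]
opening: 0.0877
[ -2.5   4.5 -13.2  -0.  -72.3  92.5] [ 0.47973892 -0.21257117  0.25925891] [ 1.79964489e+02  9.34717178e-03 -8.99297169e+01] [-0.39560967  0.45363976 -0.33766176] [-0.09049891  0.10793242  0.03002283]
top 0.015 6815 x [0.394 0.534 0.678] y [0.044 0.165 0.198 0.239 0.28  0.313 0.322]
top 0.06 658 x [0.39  0.574 0.684] y [0.135 0.138 0.163 0.314 0.321 0.325 0.327]
top 0.1 753 x [0.389 0.581 0.687] y [0.121 0.124 0.156 0.282 0.319 0.325 0.326]
top 0.16 1084 x [0.387 0.538 0.683] y [0.09  0.093 0.099 0.104 0.313 0.322 0.324]
side 0.015 3508 x [0.397 0.533 0.689] y [0.153 0.158 0.174 0.194 0.213 0.23  0.456]
side 0.06 1719 x [0.393 0.527 0.694] y [0.13  0.134 0.139 0.146 0.247 0.456 0.458]
side 0.1 1936 x [0.392 0.528 0.695] y [0.117 0.12  0.126 0.141 0.272 0.456 0.458]
side 0.16 1517 x [0.39  0.56  0.697] y [0.09  0.094 0.101 0.107 0.388 0.456 0.459]
```

```bash
python3 -m pendant '[[[0,0,-40,0,0,0],[0,0,-80,0,0,0],[0,0,-100,0,0,0],[0,0,-111,0,0,0],[0,0,-111,0,0,0]]]' -1; python3 -m pendant '[[[0,0,0,0,0,0],[0,0,0,0,0,0],[0,0,0,0,0,0],[0,0,0,0,0,0],[0,0,0,0,0,0],[0,0,0,0,0,0]]]' 1; python3 -c "
from h import *
o=get_obs();print(o['force'],o['moment'])
s=shot('side');t=shot('top')
a=cv2.resize(s['pixels'][60:210,180:380],None,fx=2.5,fy=2.5);b=cv2.resize(t['pixels'][190:300,240:440],None,fx=2.5,fy=2.5)
cv2.imwrite('pics/grasp.png',cv2.cvtColor(np.vstack([a,b])[:600],cv2.COLOR_RGB2BGR))"
```

```text
clock: 3.22
tool_pos: [0.4798, -0.2126, 0.1483]
orientation: [179.9, -0.0, -89.9]
force: [0.2, 0.7, 0.9]
opening: 0.0879
clock: 3.98
tool_pos: [0.4801, -0.2125, 0.1487]
orientation: [-180.0, 0.0, -89.9]
force: [-0.1, 0.4, 1.8]
opening: 0.0471
[-0.06397125  0.44138771  1.83402964] [ 0.2580771   0.26911392 -0.01774223]
```

View pics/grasp.png

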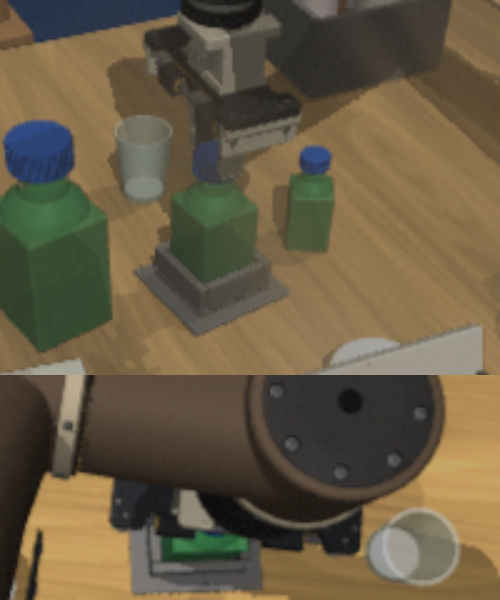

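The fingers hold the cap (opening 47 mm, cap 48 mm, at side-crop pixel ~(207,160)); the bottle is upright in the stand. Now I turn it clockwise.

```bash
cat > f.py <<'E'
from h import *
o=get_obs();print("F",o['force'].round(2),"M",o['moment'].round(3),"yaw",o['orientation'][2].round(2),"j6",o['joint_pos'][5].round(1),"tau6",o['tau'][5].round(3))
E
python3 -m pendant '[[[0,0,-0.3,0,0,-8],[0,0,-0.5,0,0,-16],[0,0,-0.7,0,0,-24],[0,0,-0.7,0,0,-24]]]' 1;python3 f.py;python3 -m pendant '[[[0,0,-0.3,0,0,-8],[0,0,-0.5,0,0,-16],[0,0,-0.7,0,0,-24],[0,0,-0.7,0,0,-24]]]' 1;python3 f.py
```

```text
clock: 4.58
tool_pos: [0.4801, -0.2128, 0.148]
orientation: [-180.0, -0.0, -113.8]
force: [-0.3, -0.4, 1.5]
opening: 0.0475
F [-0.29 -0.37  1.53] M [-0.306  0.207 -0.076] yaw -113.83 j6 68.6 tau6 -1.091
clock: 5.08
tool_pos: [0.4801, -0.2129, 0.1474]
orientation: [-180.0, -0.0, -137.7]
force: [-0.6, -1.3, 2.2]
opening: 0.0467
F [-0.59 -1.3   2.22] M [-0.529  0.351 -0.074] yaw -137.68 j6 44.8 tau6 -1.09
```

```bash
python3 -m pendant '[[[0,0,-0.3,0,0,-8],[0,0,-0.3,0,0,-8]]]' 1;python3 f.py;python3 f.py; python3 -m pendant '[[[0,0,-0.2,0,0,-8],[0,0,-0.2,0,0,-8]]]' 1;python3 f.py
```

```text
clock: 5.32
tool_pos: [0.4801, -0.2128, 0.1471]
orientation: [-180.0, 0.0, -145.6]
force: [-1.1, -1.2, 2.1]
opening: 0.047
F [-1.14 -1.18  2.09] M [-0.504  0.408 -0.057] yaw -145.6 j6 36.9 tau6 -1.022
F [-1.14 -1.18  2.09] M [-0.504  0.408 -0.057] yaw -145.6 j6 36.9 tau6 -1.022
clock: 5.58
tool_pos: [0.4801, -0.2127, 0.1468]
orientation: [-180.0, 0.0, -153.6]
force: [-0.2, -1.3, 4.5]
opening: 0.047
F [-0.17 -1.31  4.52] M [-0.534  0.409 -0.07 ] yaw -153.57 j6 28.9 tau6 -1.017
```

```bash
python3 -c "
from h import *
s=shot('side');a=cv2.resize(s['pixels'][90:190,210:330],None,fx=5,fy=5,interpolation=2)
cv2.imwrite('pics/turn.png',cv2.cvtColor(a,cv2.COLOR_RGB2BGR))"
```

```text
(no output)
```

View pics/turn.png

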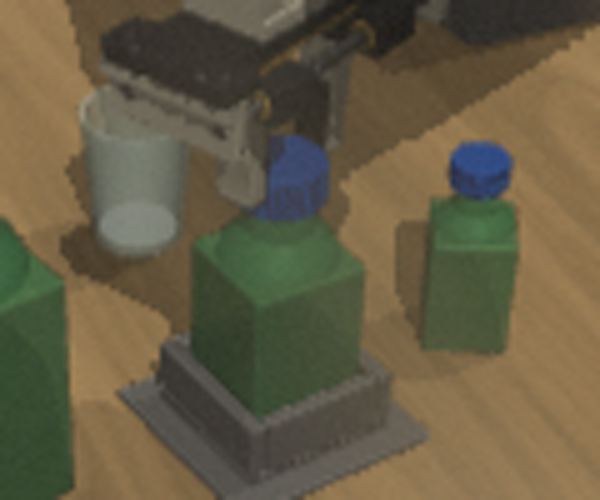

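The cap is turning and the bottle stays square in the stand. I continue in small steps.

```bash
python3 -m pendant '[[[0,0,-0.1,0,0,-6],[0,0,-0.1,0,0,-6]]]' 1|grep force;python3 f.py; python3 -m pendant '[[[0,0,-0.1,0,0,-6],[0,0,-0.1,0,0,-6]]]' 1|grep tool;python3 f.py
```

```text
force: [-1.2, -1.6, 2.6]
F [-1.19 -1.61  2.64] M [-0.591  0.444 -0.045] yaw -159.61 j6 22.9 tau6 -0.731
tool_pos: [0.48, -0.2126, 0.1465]
F [ 0.02 -1.55  2.97] M [-0.5    0.393 -0.066] yaw -165.61 j6 16.9 tau6 -0.737
```

```bash
python3 -m pendant '[[[0,0,-0.1,0,0,-5],[0,0,-0.1,0,0,-5]]]' 1|grep force;python3 f.py
```

```text
force: [-1.9, -1.1, 2.3]
F [-1.89 -1.14  2.32] M [-0.516  0.499 -0.041] yaw -170.62 j6 11.8 tau6 -0.601
```

```bash
python3 -m pendant '[[[0,0,-0.2,0,0,-6],[0,0,-0.2,0,0,-6]]]' 1|grep force;python3 f.py; python3 -m pendant '[[[0,0,-0.2,0,0,-6],[0,0,-0.2,0,0,-6]]]' 1|grep tool;python3 f.py
```

```text
force: [-1.8, -1.1, 2.4]
F [-1.79 -1.08  2.38] M [-0.444  0.526 -0.123] yaw -176.63 j6 5.8 tau6 -0.754
tool_pos: [0.48, -0.2126, 0.146]
F [-0.81 -1.29  3.76] M [-0.389  0.513 -0.057] yaw 177.37 j6 -0.2 tau6 -0.755
```

```bash
python3 -m pendant '[[[0,0,-0.2,0,0,-6],[0,0,-0.2,0,0,-6]]]' 1|grep force;python3 f.py
```

```text
force: [-1.0, -1.1, 3.8]
F [-0.96 -1.06  3.83] M [-0.465  0.575 -0.029] yaw 171.38 j6 -6.2 tau6 -0.752
```

```bash
python3 -m pendant '[[[0,0,-0.2,0,0,-6],[0,0,-0.2,0,0,-6]]]' 1|grep force;python3 f.py; python3 -m pendant '[[[0,0,-0.1,0,0,-6],[0,0,-0.1,0,0,-6]]]' 1|grep tool;python3 f.py
```

```text
force: [-1.6, -0.5, 3.3]
F [-1.6  -0.51  3.25] M [-0.356  0.612 -0.081] yaw 165.38 j6 -12.2 tau6 -0.744
tool_pos: [0.48, -0.2126, 0.1455]
F [-0.7  -0.73  4.01] M [-0.334  0.59  -0.074] yaw 159.38 j6 -18.2 tau6 -0.74
```

```bash
python3 -m pendant '[[[0,0,-0.2,0,0,-6],[0,0,-0.2,0,0,-6]]]' 1|grep force;python3 f.py
```

```text
force: [-1.8, 1.8, 6.7]
F [-1.75  1.77  6.73] M [0.764 1.366 0.486] yaw 153.41 j6 -24.1 tau6 -1.096
```

The torque jumped at about 117°: the ring has been reached. I hold and re-read to let things settle.

```bash
for i in 1 2 3; do python3 -m pendant '[[[0,0,0,0,0,0]]]' 1|grep tool;python3 f.py;done
```

```text
tool_pos: [0.4796, -0.2122, 0.1453]
F [-3.08  1.79  6.3 ] M [0.69  1.278 0.392] yaw 153.49 j6 -24.1 tau6 -0.428
tool_pos: [0.4796, -0.2122, 0.1452]
F [-3.75  2.04  5.64] M [0.724 1.294 0.401] yaw 153.49 j6 -24.1 tau6 -0.409
tool_pos: [0.4796, -0.2122, 0.1452]
F [-3.95  1.14  5.53] M [0.708 1.276 0.436] yaw 153.49 j6 -24.1 tau6 -0.409
```

```bash
for i in 1 2; do python3 -m pendant '[[[0,0,0,0,0,-3],[0,0,0,0,0,-3],[0,0,0,0,0,-3]]]' 1|grep tool;python3 f.py;done
```

```text
tool_pos: [0.4795, -0.2122, 0.1452]
F [-2.8   1.48  5.98] M [0.801 1.374 0.578] yaw 150.51 j6 -27.0 tau6 -0.598
tool_pos: [0.4794, -0.2122, 0.1452]
F [-3.98  1.37  5.17] M [0.898 1.366 0.69 ] yaw 147.52 j6 -30.0 tau6 -0.692
```

```bash
python3 -m pendant '[[[0,0,0,0,0,-2.5],[0,0,0,0,0,-2.5],[0,0,0,0,0,-2.5],[0,0,0,0,0,-2.5]]]' 1|grep tool;python3 f.py
```

```text
tool_pos: [0.4794, -0.2122, 0.1452]
F [-3.17  1.8   4.76] M [0.889 1.396 0.734] yaw 145.03 j6 -32.5 tau6 -0.783
```

Torque is 0.73–0.78 N m, so the cap is snug. I release to let the stress out, regrip and lift.

```bash
python3 -m pendant '[[[0,0,0,0,0,0],[0,0,0,0,0,0],[0,0,0,0,0,0]]]' -0.3; python3 f.py; python3 -m pendant '[[[0,0,0,0,0,0],[0,0,0,0,0,0],[0,0,0,0,0,0],[0,0,0,0,0,0],[0,0,0,0,0,0]]]' 1;python3 f.py; python3 -m pendant '[[[0,0,3,0,0,0],[0,0,8,0,0,0],[0,0,16,0,0,0],[0,0,26,0,0,0],[0,0,26,0,0,0]]]' 1;python3 f.py
```

```text
clock: 9.88
tool_pos: [0.4801, -0.2126, 0.145]
orientation: [180.0, -0.0, 144.7]
force: [0.3, -0.1, -0.4]
opening: 0.057
F [ 0.33 -0.06 -0.45] M [ 0.031  0.036 -0.011] yaw 144.68 j6 -32.8 tau6 0.036
clock: 10.5
tool_pos: [0.4798, -0.2126, 0.1452]
orientation: [-180.0, -0.0, 144.6]
force: [-1.2, 1.3, 2.6]
opening: 0.0469
F [-1.19  1.33  2.64] M [0.585 0.712 0.045] yaw 144.62 j6 -32.9 tau6 -0.012
clock: 11.12
tool_pos: [0.4806, -0.2128, 0.1724]
orientation: [180.0, 0.1, 144.6]
force: [-1.3, 0.5, -5.6]
opening: 0.047
F [-1.34  0.54 -5.6 ] M [-0.025  0.184  0.027] yaw 144.62 j6 -32.9 tau6 -0.01
```

```bash
python3 -m pendant '[[[0,0,20,0,0,0],[0,0,50,0,0,0],[0,0,80,0,0,0],[0,0,110,0,0,0],[0,0,140,0,0,0],[0,0,165,0,0,0],[0,0,180,0,0,0],[0,0,185,0,0,0],[0,0,185,0,0,0]]]' 1;python3 f.py; python3 -m pendant '[[[3,20,0,0,0,0],[8,60,0,0,0,0],[13,100,0,0,0,0],[18,140,0,0,0,0],[23,180,0,0,0,0],[27,210,0,0,0,0],[29,225,0,0,0,0],[29,225,0,0,0,0]]]' 1; python3 -m pendant '[[[3,20,0,0,0,0],[8,60,0,0,0,0],[13,100,0,0,0,0],[18,140,0,0,0,0],[23,180,0,0,0,0],[26,210,0,0,0,0],[28,225,0,0,0,0],[28,225,0,0,0,0]]]' 1;python3 f.py
python3 -c "
from h import *
s=shot('side');t=shot('top');np.savez('pics/side1.npz',**s)
cv2.imwrite('pics/carry.png',cv2.cvtColor(np.hstack([cv2.resize(s['pixels'],(400,300)),cv2.resize(t['pixels'],(400,300))]),cv2.COLOR_RGB2BGR))"
```

```text
clock: 12.25
tool_pos: [0.4798, -0.2125, 0.3556]
orientation: [-180.0, -0.1, 144.6]
force: [-0.0, 0.7, -5.3]
opening: 0.0469
F [-0.01  0.72 -5.35] M [ 0.081  0.096 -0.016] yaw 144.61 j6 -32.9 tau6 -0.0
clock: 13.25
tool_pos: [0.5089, 0.0131, 0.3554]
orientation: [-179.9, -0.1, 144.7]
force: [0.2, 0.1, -4.6]
opening: 0.0472
clock: 14.25
tool_pos: [0.5371, 0.2379, 0.3556]
orientation: [-179.9, -0.0, 144.6]
force: [0.7, 1.1, -3.7]
opening: 0.0469
F [ 0.67  1.11 -3.67] M [0.19  0.243 0.025] yaw 144.64 j6 -78.3 tau6 -0.146
```

View pics/carry.png

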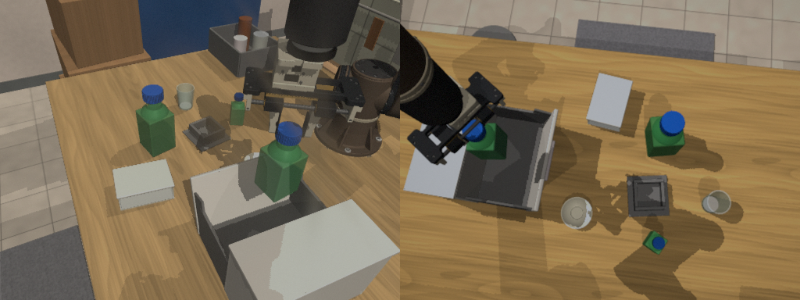

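The bottle hangs upright over the pan (side ~(280,165), top ~(485,140)), and the others are unmoved. Now I descend, with a 10 mm shift away from the cabinet.

```bash
python3 -m pendant '[[[0,-10,-20,0,0,0],[0,-10,-55,0,0,0],[0,-10,-90,0,0,0],[0,-10,-125,0,0,0],[0,-10,-155,0,0,0],[0,-10,-175,0,0,0],[0,-10,-187,0,0,0],[0,-10,-192,0,0,0],[0,-10,-192,0,0,0]]]' 1;python3 f.py; python3 -m pendant '[[[0,0,-1,0,0,0],[0,0,-2,0,0,0],[0,0,-3,0,0,0],[0,0,-4,0,0,0],[0,0,-5,0,0,0],[0,0,-5.5,0,0,0],[0,0,-5.5,0,0,0]]]' 1;python3 f.py
```

```text
clock: 15.48
tool_pos: [0.5373, 0.2273, 0.1647]
orientation: [180.0, 0.0, 144.6]
force: [-0.2, -0.1, -4.8]
opening: 0.0469
F [-0.21 -0.06 -4.76] M [-0.    -0.018  0.021] yaw 144.6 j6 -77.5 tau6 0.002
clock: 16.35
tool_pos: [0.537, 0.2274, 0.1587]
orientation: [-180.0, -0.0, 144.6]
force: [0.2, 0.2, -5.1]
opening: 0.0467
F [ 0.25  0.21 -5.15] M [ 0.029  0.034 -0.011] yaw 144.62 j6 -77.5 tau6 -0.0
```

```bash
for i in 1 2 3; do python3 -m pendant '[[[0,0,-0.5,0,0,0],[0,0,-1,0,0,0],[0,0,-1,0,0,0],[0,0,-1,0,0,0]]]' 1|grep -E 'tool|force';done;python3 f.py
```

```text
tool_pos: [0.537, 0.2274, 0.1578]
force: [0.0, -2.2, -4.3]
tool_pos: [0.537, 0.2274, 0.1568]
force: [-0.1, -0.2, -4.0]
tool_pos: [0.537, 0.2274, 0.1558]
force: [-0.4, -0.4, -5.2]
F [-0.37 -0.38 -5.25] M [ 0.049  0.076 -0.003] yaw 144.61 j6 -77.5 tau6 -0.0
```

```bash
for i in 1 2 3; do python3 -m pendant '[[[0,0,-0.3,0,0,0],[0,0,-0.6,0,0,0],[0,0,-0.6,0,0,0],[0,0,-0.6,0,0,0]]]' 1|grep -E 'tool|force';done;python3 f.py
```

```text
tool_pos: [0.5371, 0.2275, 0.1554]
force: [-0.9, 0.5, -1.8]
tool_pos: [0.5372, 0.2275, 0.155]
force: [-1.9, 0.6, 3.0]
tool_pos: [0.5374, 0.2276, 0.1547]
force: [-2.4, 0.6, 7.4]
F [-2.44  0.55  7.38] M [ 0.267  1.056 -0.002] yaw 144.63 j6 -77.5 tau6 0.003
```

The floor was touched at the expected height. I unload slightly, open and retreat straight up.

```bash
python3 -m pendant '[[[0,0,0.8,0,0,0],[0,0,0.8,0,0,0]]]' 1|grep force; python3 -m pendant '[[[0,0,0,0,0,0],[0,0,0,0,0,0],[0,0,0,0,0,0],[0,0,0,0,0,0],[0,0,0,0,0,0]]]' -1; python3 -m pendant '[[[0,0,10,0,0,0],[0,0,30,0,0,0],[0,0,60,0,0,0],[0,0,100,0,0,0],[0,0,140,0,0,0],[-40,-40,170,0,0,0],[-40,-100,170,0,0,0],[-40,-160,170,0,0,0],[-40,-220,170,0,0,0],[-40,-220,170,0,0,0]]]' -1;python3 f.py
python3 - <<'E'
from h import *
for n in("top","side"):
    s=shot(n);P=pts(s);h=cv2.cvtColor(s["pixels"],cv2.COLOR_RGB2HSV)
    ok=(P[...,1]>.1)&(P[...,2]>.03)&(P[...,2]<.25)
    m=(cv2.inRange(h,(105,90,60),(130,255,255))>0)&ok
    q=P[m];z=np.percentile(q[:,2],95);t=q[q[:,2]>z-.006];(c,r)=cv2.minEnclosingCircle(t[:,:2].astype(np.float32));print(n,"cap top",z.round(4),np.round(c,4),round(r,4))
    g=(cv2.inRange(h,(45,80,30),(85,255,255))>0)&ok
    for lo,hi in((.03,.08),(.09,.13)):
        q=P[g&(P[...,2]>lo)&(P[...,2]<hi)]
        if len(q)>15:c,w,a=cv2.minAreaRect(q[:,:2].astype(np.float32));print(n,lo,len(q),np.round(c,3),np.round(w,3),round(a))
    for nm,b,z in(("dish",(200,245,250,300),(.008,.05)),("glass",(380,235,430,280),(.03,.12)),("lunch",(235,90,300,172),(.05,.08))):
        if n=="top":
            q=P[b[1]:b[3],b[0]:b[2]].reshape(-1,3);q=q[(q[:,2]>z[0])&(q[:,2]<z[1])]
            if len(q)>9:print(nm,len(q),np.round(cv2.minAreaRect(q[:,:2].astype(np.float32))[0],3))
    cv2.imwrite(f"pics/{n}9.png",cv2.cvtColor(s["pixels"],cv2.COLOR_RGB2BGR))
a=cv2.imread("pics/side9.png");b=cv2.imread("pics/top9.png");cv2.imwrite("pics/end.png",np.hstack([cv2.resize(a,(400,300)),cv2.resize(b,(400,300))]))
E
```

```text
force: [-2.2, 0.7, 4.5]
clock: 20.23
tool_pos: [0.537, 0.2273, 0.1547]
orientation: [-180.0, -0.0, 144.6]
force: [0.4, 0.4, 0.4]
opening: 0.0865
clock: 21.48
tool_pos: [0.4965, 0.004, 0.326]
orientation: [179.9, 0.1, 144.4]
force: [-0.2, 0.6, -0.7]
opening: 0.0875
F [-0.22  0.63 -0.66] M [ 0.084  0.03  -0.025] yaw 144.36 j6 -58.9 tau6 0.729
top cap top 0.1668 [0.5176 0.2169] 0.0001
top 0.03 179 [0.519 0.21 ] [0.042 0.086] 47
top 0.09 241 [0.514 0.219] [0.037 0.077] 29
dish 1058 [0.398 0.006]
glass 586 [ 0.477 -0.413]
lunch 2576 [ 0.769 -0.055]
side cap top 0.1877 [0.5387 0.2271] 0.0244
side 0.09 257 [0.539 0.229] [0.066 0.066] 6
```

View pics/end.png

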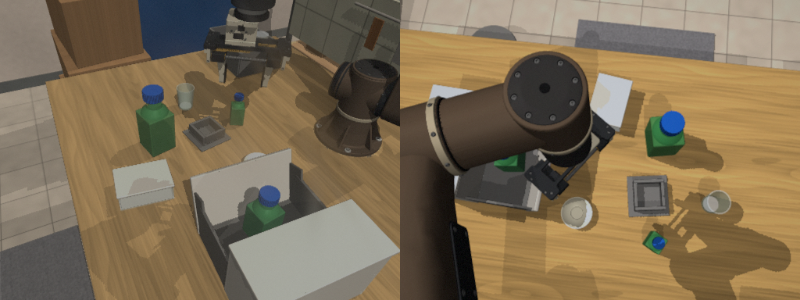

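The bottle stands upright in the pan at (0.539, 0.227), side view ~(267,215); the gripper is clear and the dish, glass and lunch box are unmoved.

```bash
python3 -c "
from plant import *
close_job()"
```

```text
the job is handed in; nothing more can be done
```

I screwed the cap down snug in the stand, lifted the bottle out by its cap, set it on the bin's pan floor and let go. I then handed the job in at about 22 s on the robot's clock; it gives no verdict.

- **Cap:** the torque jumped after about 117° of turning, and I stopped after about 8.5° more. The final reading was 0.73 N m at the wrist and 0.78 N m at the last joint, inside the snug range of 0.65–0.9. While the cap was running down, the wrist moment read about -0.06 N m instead of the expected +0.1, so I relied on the jump and on the two sensors agreeing.
- **Placing:** the tool force peaked at about 7 N as the bottle touched down at the expected height.
- **Final pictures:**
  - The side camera shows the bottle upright at about (0.539, 0.228), some 10 mm from the pan's middle. The top camera's view of it was mostly hidden by the arm, so its figures there are not usable.
  - The cap top measured 0.188 m against about 0.185 m expected, a difference slightly over the calibration error.
  - The dish, glass and lunch box measured within 1 mm of where they started, and the gripper was open and clear of everything.

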